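# Set the balance's check weights back on their rail in order of size

## Task

The balance check is over: put the four steel check weights from the mat back on their oak rail, where the largest and the smallest weight of the set already stand on the two end pads. Stand the four upright, one in the middle of each free pad, so that the whole row falls in size step by step from the largest to the smallest. Leave the two end weights where they stand, and do not tip any weight over.

Things in the scene. Friction and masses are not known exactly. Their poses are not given: they have to be found in the camera images.
- w_a: largest of the four loose check weights: a polished steel cylinder with a narrower knob on top, 500 g, body 38 mm in diameter and 51 mm high, 67 mm high over all. Stands upright on the mat at the start. Origin: centre of its underside, z up; its yaw means nothing. The mat is 3 mm thick; forceps 8 mm high and a tin 21 mm high lie on it, 40 mm or more from any weight's centre.
- w_b: second largest of the four loose check weights: a polished steel cylinder with a narrower knob on top, 200 g, body 28 mm in diameter and 38 mm high, 50 mm high over all. Stands upright on the mat at the start. Origin: centre of its underside, z up; its yaw means nothing. The loose weights start 100 mm or more apart.
- w_c: third largest of the four loose check weights: a polished steel cylinder with a narrower knob on top, 100 g, body 22 mm in diameter and 29 mm high, 39 mm high over all. Stands upright on the mat at the start. Origin: centre of its underside, z up; its yaw means nothing.
- w_d: smallest of the four loose check weights: a polished steel cylinder with a narrower knob on top, 50 g, body 18 mm in diameter and 21 mm high, 29 mm high over all. Stands upright on the mat at the start. Origin: centre of its underside, z up; its yaw means nothing.
- pad_1: free pad of the weight rail, nearest the robot: a fixed dark felt disc, 52 mm in diameter, 2 mm thick; all four alike. Origin: centre of its underside, x axis along the row, away from the robot; weights stand 2 mm above the origin. The rail is a fixed oak board 364 x 72 mm, 20 mm high, within 0.4 rad of world x, six pads at 58 mm pitch, the end ones taken.
- pad_2: free pad of the weight rail, second from the robot: a fixed dark felt disc, 52 mm in diameter, 2 mm thick; all four alike. Origin: centre of its underside, x axis along the row, away from the robot; weights stand 2 mm above the origin. The pads' top is 22 mm above the table.
- pad_3: free pad of the weight rail, third from the robot: a fixed dark felt disc, 52 mm in diameter, 2 mm thick; all four alike. Origin: centre of its underside, x axis along the row, away from the robot; weights stand 2 mm above the origin.
- pad_4: free pad of the weight rail, farthest from the robot of the free ones: a fixed dark felt disc, 52 mm in diameter, 2 mm thick; all four alike. Origin: centre of its underside, x axis along the row, away from the robot; weights stand 2 mm above the origin.
- kg: the largest weight of the whole set (1 kg): same steel knob shape, 48 mm in diameter, 84 mm high. It stands loose on one of the rail's two end pads, either the near or the far end, 58 mm from the next pad's centre, and stays there. Origin: centre of its underside.
- g20: the smallest weight of the whole set (20 g): same steel knob shape, 13 mm in diameter, 23 mm high. It stands loose on the rail's other end pad and stays there. Origin: centre of its underside.
Not all that is in view belongs to the job. What is shaped like the w_a but pink or turquoise is not meant.

How it is judged:
At the end, for the whole second after the job is handed in: Each of the four weights stands upright (within 0.08 rad) and at rest on its own pad, within 12 mm of the pad's centre; from the pad beside the 1 kg weight to the pad beside the 20 g weight they are w_a, w_b, w_c, w_d. The 1 kg and 20 g weights stand upright within 10 mm of where they were (((horizontal distance between kg and pad_1 below 0.085 m and horizontal distance between w_a and pad_1 below 0.012 m and horizontal distance between w_b and pad_2 below 0.012 m and horizontal distance between w_c and pad_3 below 0.012 m and horizontal distance between w_d and pad_4 below 0.012 m) or (horizontal distance between kg and pad_4 below 0.085 m and horizontal distance between w_a and pad_4 below 0.012 m and horizontal distance between w_b and pad_3 below 0.012 m and horizontal distance between w_c and pad_2 below 0.012 m and horizontal distance between w_d and pad_1 below 0.012 m)) and z of w_a in the frame of pad_1 between -0.002 and 0.006 m and angle between each of w_a, w_b, w_c, w_d, kg, g20's own z axis and vertical below 0.08 rad and linear speed of each of w_a, w_b, w_c, w_d, kg, g20 below 0.02 m/s and z of w_b in the frame of pad_1 between -0.002 and 0.006 m and z of w_c in the frame of pad_1 between -0.002 and 0.006 m and z of w_d in the frame of pad_1 between -0.002 and 0.006 m and distance of each of kg, g20 from where it was at the start of the episode below 0.01 m); the robot touches nothing.
It fails at once if a weight is tipped over (angle between any of w_a, w_b, w_c, w_d, kg, g20's own z axis and vertical above 0.7 rad).
It also fails if it takes over 120 s, if anything falls off the work surface, if the arm or the gripper's body presses on something with over 40 N, if the wrist force passes 120 N, or if a joint passes its speed limit or range.

## Robot

A 6-joint arm with a two-finger parallel gripper is mounted at the origin on the work surface. World frame = base frame: x ahead of the robot, y to its left, z up, the work surface at z = 0. Lengths are in m, angles in rad, forces in N, time in s.
With the tool pointing down it reaches from about 0.225 to 0.875 m from the base axis. Payload 3.4 kg.
Tool frame: the origin (TCP) lies midway between the tips of the shut fingers; the grasp point (between the pads) lies 19 mm behind it (manip.pinch_z is the distance from the TCP to the grasp point, in m); z points along the fingers, y is the line along which they close (so a half turn about z gives the same grasp; the last joint's range is limited). The gripper opens to 85 mm and grips with 20 to 120 N. Pads are 22 mm wide; open, the fingers measure 114 mm over their backs; the gripper's body (76 mm by 85 mm) begins 54 mm behind the grasp point. The pads swing forward as they close: fully open they stand 13 mm farther back than shut.
Start: joints at [1.177, 0.276, 1.505, -0, 1.361, -0.121], TCP at [0.155, 0.554, 0.2] pointing down, gripper open.
Joint ranges: [-2.89, 2.89], [-0.75, 2.08], [0.22, 2.7], [-1.18, 4.32], [0.11, 2.71], [-2.7, 2.7]. Speed limits (rad/s): [2.57, 2.57, 3.14, 3.14, 3.14, 3.14].

## Interface

Orientations are given as a unit quaternion [w, x, y, z].
In Python, from rig import manip gives the robot as it stands.
- The arm moves only by the tool carry_out, never from a script. Its arguments are lists of equal length, an entry for each row: "delta_pos": the shift along the tool's x, y, z scaled (see below), a list of three; "turn": the turn, a rotation vector about the tool's x, y, z scaled (see below), a list of three; "claw": the closure, from -1 (fully open) to 1 (shut). A call has 1 to 12 rows; each row is the pose to reach, as a shift and turn from the pose commanded when the call began, along the tool's axes at that moment; what a row does not reach only later rows make up. The controller multiplies each number of a shift by 400 mm and each number of a turn by 30 degrees. A row lasts 1/10 s, in which the tool goes at most 50 mm and 8.59 degrees, less where a joint would pass 70% of its speed; a pose out of reach is approached as far as the arm can. A call with a number of a shift or a turn outside -1 to 1 is refused whole. A call with a gripper value outside its range is refused whole. The fingers move at their own pace and stop on an object; "force" is the grip in N (left out, the last holds). Time passes only in rows, so rows that repeat a pose let the fingers close. It gives the time, the measured TCP pose, the force, the opening and the grip force at its end, in the units of the state.
- manip.get_state(): the state, without advancing time (a new reading comes with each control period).
- manip.get_image(name): name is "side" or "top" or "wrist"; returns a dict with "image" (420x560x3 uint8, red, green, blue), "z_map" (420x560 float32, m along the optical axis (not along the pixel's ray), 0 where there is no reading), "fx", "fy", "cx", "cy" (pixels), "k1" (the pictures are not rectified: a ray, as slopes to the right and down, at radius r is drawn at 1 + k1 r^2 times it, then the intrinsics apply), "world_to_cam" (4x4, takes a point from world to camera coordinates). Camera axes: x right, y down, z forward; pixel columns grow to the right and rows downward; lengths in m; the calibration is good to about 2 mm. A picture is of the moment at which its call begins.
- manip.sign_off(): hands the job in; it is judged then, once.
Trained networks look in the newest picture that a camera, given by its name, has taken for a name from the list of things; names that differ only in an ending like _2 or _b are one class to them, and where a whole thing is asked for, a point or a joint stands for the part that bears it (a point fixed in the world has none). Each returns a list of dicts, best first, with "score" (0 to 1); they miss things now and then, are a little off and sometimes report something else, mostly with a low value. They report only what shows in the picture. A call takes as long as a camera call. They do not tell look-alikes from the thing itself.
- manip.spot_in(camera, query): "point" ([x, y, z] in m, in world coordinates, good to about 4 mm: the middle of the surface that is visible of it).
- manip.place_of(camera, query): "point" ([x, y, z] in m, in world coordinates, good to about 4 mm: a listed point, or the origin of a listed thing).
The state is a dict: "clock": time; "qpos": joint angles; "qd": joint speeds; "effort": joint torques, N m; "position": TCP position; "ee_rot": TCP orientation; "contact_force": force on the tool from outside, world axes, zero at the start; "moment": the same for the moment, N m; "width": finger opening in m; "gripper_force": force on a finger pad.
Only numpy, scipy, OpenCV 4.12 (cv2) and the standard library are available. Lean on these libraries where they do the work, as an engineer would, in place of code of your own. Each camera call takes 0.05 s, during which the arm holds its last target. There are 200 camera calls.

## Working session

There is one attempt and no reset: what is moved stays moved. The work goes in short steps, Python scripts to look and compute and a tool call to move; the robot and the scene stay as the last step left them, time stands still between calls to the robot, and variables do not carry over. Pictures are saved under pics/ and viewed, at most 14 in all, crops included, and the job is handed in when it is done.

Besides the shell and the picture viewer there is one more tool, called after "Call:" as name(argument=value, ...) on one line, values as JSON. carry_out: Moves the arm, as the interface text tells. Shifts and turns lie within -1 to 1; 1 stands for 400 mm of shift or 30 degrees of turn. Its arguments: {"type":"object","properties":{"delta_pos":{"type":"array","items":{"type":"array","items":{"type":"number","minimum":-1,"maximum":1}}},"turn":{"type":"array","items":{"type":"array","items":{"type":"number","minimum":-1,"maximum":1}}},"claw":{"type":"array","items":{"type":"number"}},"force":{"type":"number"}},"required":["delta_pos","turn","claw"]}

```bash
mkdir -p pics; cat > h.py <<'E'
import numpy as np, cv2, json
from rig import manip
def shot(cam,fn=None):
    im=manip.get_image(cam)
    if fn: cv2.imwrite('pics/'+fn,im['image'][:,:,::-1])
    return im
def cloud(im):
    h,w=im['z_map'].shape
    u,v=np.meshgrid(np.arange(w),np.arange(h))
    x=(u-im['cx'])/im['fx'];y=(v-im['cy'])/im['fy']
    rd=np.hypot(x,y);r=rd.copy()
    for _ in range(8): r=rd/(1+im['k1']*r*r)
    s=np.where(rd>0,r/np.maximum(rd,1e-9),1)
    z=im['z_map'];P=np.stack([x*s*z,y*s*z,z,np.ones_like(z)],-1)
    W=P@np.linalg.inv(im['world_to_cam']).T
    W=W[...,:3];W[z<=0]=np.nan
    return W
def pix(im,p):
    c=im['world_to_cam']@np.array([*p,1]);a=c[:2]/c[2];a=a*(1+im['k1']*(a@a))
    return [round(float(a[0]*im['fx']+im['cx'])),round(float(a[1]*im['fy']+im['cy']))]
E
python3 - <<'E'
from h import *
s=manip.get_state();print(s['clock'],s['position'],s['ee_rot'],s['width'])
for c in('top','side','wrist'):
    im=shot(c,c+'0.png')
    if c=='wrist':continue
    for q in('w_a','w_b','w_c','w_d','kg','g20','pad_1'):
        print(c,q,[(round(d['score'],2),np.round(d['point'],3).tolist(),pix(im,d['point'])) for d in manip.place_of(c,q)[:6]])
E
```

```text
0.0 [0.1546956  0.55314944 0.19879444] [-2.46227030e-04  1.35979207e-01  9.90711210e-01 -9.45208484e-04] 0.08533315115404241
top w_a [(0.8, [0.606, -0.369, -0.003], [407, 191]), (0.69, [0.606, -0.277, 0.005], [374, 190]), (0.68, [0.672, -0.339, -0.003], [396, 166]), (0.5, [0.649, -0.14, 0.004], [322, 173]), (0.49, [0.452, -0.231, 0.007], [356, 248]), (0.37, [0.474, -0.105, 0.003], [308, 238])]
top w_b [(0.8, [0.606, -0.369, -0.003], [407, 191]), (0.69, [0.606, -0.277, 0.005], [374, 190]), (0.68, [0.672, -0.339, -0.003], [396, 166]), (0.5, [0.649, -0.14, 0.004], [322, 173]), (0.49, [0.452, -0.231, 0.007], [356, 248]), (0.37, [0.474, -0.105, 0.003], [308, 238])]
top w_c [(0.8, [0.606, -0.369, -0.003], [407, 191]), (0.69, [0.606, -0.277, 0.005], [374, 190]), (0.68, [0.672, -0.339, -0.003], [396, 166]), (0.5, [0.649, -0.14, 0.004], [322, 173]), (0.49, [0.452, -0.231, 0.007], [356, 248]), (0.37, [0.474, -0.105, 0.003], [308, 238])]
top w_d [(0.8, [0.606, -0.369, -0.003], [407, 191]), (0.69, [0.606, -0.277, 0.005], [374, 190]), (0.68, [0.672, -0.339, -0.003], [396, 166]), (0.5, [0.649, -0.
[... 1063 characters left out ...]
, [424, 306]), (0.78, [0.603, -0.282, 0.008], [371, 290]), (0.7, [0.612, -0.367, -0.001], [399, 331]), (0.6, [0.648, -0.14, -0.0], [358, 231]), (0.56, [0.47, -0.106, 0.003], [269, 240])]
side w_d [(0.88, [0.455, -0.231, 0.002], [282, 292]), (0.83, [0.677, -0.339, 0.003], [424, 306]), (0.78, [0.603, -0.282, 0.008], [371, 290]), (0.7, [0.612, -0.367, -0.001], [399, 331]), (0.6, [0.648, -0.14, -0.0], [358, 231]), (0.56, [0.47, -0.106, 0.003], [269, 240])]
side kg [(0.96, [0.399, 0.195, 0.025], [199, 150])]
side g20 [(0.39, [0.688, 0.198, 0.023], [313, 127])]
side pad_1 [(0.73, [0.517, 0.193, 0.017], [248, 143]), (0.58, [0.632, 0.197, 0.024], [292, 131]), (0.56, [0.46, 0.19, 0.019], [225, 148])]
```

View pics/top0.png

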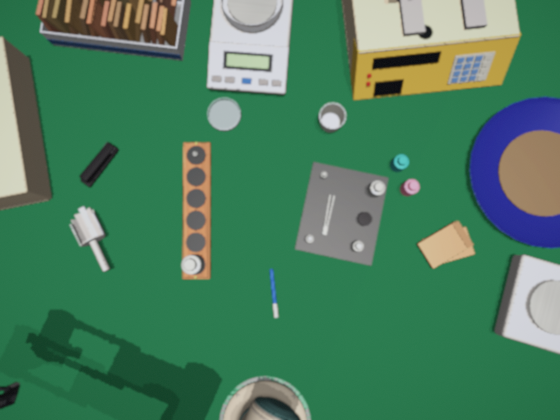

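View pics/side0.png

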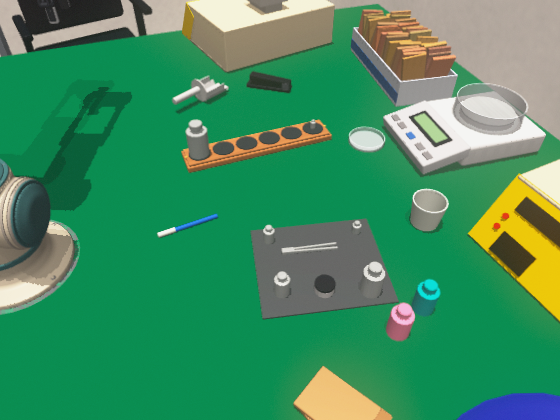

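```bash
python3 - <<'E'
from h import *
ims={c:shot(c) for c in('top','side')}
pts=[(.606,-.369),(.606,-.278),(.673,-.339),(.649,-.14),(.453,-.231),(.472,-.106),(.402,.19),(.687,.2)]
W=cloud(ims['top']).reshape(-1,3);C=ims['top']['image'].reshape(-1,3)
S=cloud(ims['side']).reshape(-1,3)
for p in pts:
    for n,w in(('top',W),('side',S)):
        m=(np.hypot(w[:,0]-p[0],w[:,1]-p[1])<.03)&(w[:,2]>.008+(.02 if p[1]>0 else 0))
        if m.sum()<3: print(p,n,m.sum());continue
        q=w[m];t=q[q[:,2]>np.percentile(q[:,2],95)-.006]
        print(p,n,m.sum(),'zmax',round(np.percentile(q[:,2],97),4),'ext',np.round(np.percentile(q[:,:2],[2,98],axis=0),3).tolist(),'topc',np.round(t[:,:2].mean(0),3))
pads=np.array([[.63,.198],[.571,.199],[.517,.194],[.458,.19]])
# felt dark pixels on the rail
for n in ims:
    w=cloud(ims[n]);g=ims[n]['image'].max(-1)
    m=(w[...,2]>.015)&(w[...,2]<.03)&(np.abs(w[...,1]-.195)<.06)&(np.abs(w[...,0]-.545)<.12)&(g<80)
    k,l,st,ce=cv2.connectedComponentsWithStats(m.astype(np.uint8))
    for i in range(1,k):
        if st[i,4]>40:
            q=w[l==i];print(n,st[i,4],ce[i].round(),np.round((np.nanpercentile(q,1,axis=0)+np.nanpercentile(q,99,axis=0))/2,4),np.round(np.ptp(q,axis=0),3))
E
```

```text
(0.606, -0.369) top 235 zmax 0.0693 ext [[0.592, -0.382], [0.626, -0.348]] topc [ 0.609 -0.365]
(0.606, -0.369) side 739 zmax 0.0665 ext [[0.591, -0.384], [0.622, -0.353]] topc [ 0.608 -0.366]
(0.606, -0.278) top 224 zmax 0.0727 ext [[0.586, -0.294], [0.621, -0.26]] topc [ 0.604 -0.278]
(0.606, -0.278) side 673 zmax 0.0698 ext [[0.585, -0.296], [0.618, -0.266]] topc [ 0.602 -0.279]
(0.673, -0.339) top 229 zmax 0.0688 ext [[0.656, -0.356], [0.691, -0.321]] topc [ 0.674 -0.339]
(0.673, -0.339) side 690 zmax 0.0668 ext [[0.655, -0.357], [0.685, -0.325]] topc [ 0.673 -0.34 ]
(0.649, -0.14) top 45 zmax 0.0321 ext [[0.624, -0.149], [0.653, -0.133]] topc [ 0.643 -0.141]
(0.649, -0.14) side 97 zmax 0.0314 ext [[0.632, -0.149], [0.647, -0.136]] topc [ 0.641 -0.142]
(0.453, -0.231) top 117 zmax 0.0552 ext [[0.442, -0.243], [0.467, -0.214]] topc [ 0.454 -0.231]
(0.453, -0.231) side 339 zmax 0.0527 ext [[0.439, -0.243], [0.465, -0.222]] topc [ 0.452 -0.231]
(0.472, -0.106) top 64 zmax 0.0455 ext [[0.461, -0.113], [0.487, -0.086]] topc [ 0.472 -0.105]
(0.472, -0.106) side 164 zmax 0.0412 ext [[0.459, -0.117], [0.478, -0.101]] topc [ 0.469 -0.107]
(0.402, 0.19) top 359 zmax 0.1087 ext [[0.378, 0.166], [0.42, 0.21]] topc [0.399 0.189]
(0.402, 0.19) side 664 zmax 0.1054 ext [[0.376, 0.165], [0.418, 0.2]] topc [0.398 0.186]
(0.687, 0.2) top 24 zmax 0.0462 ext [[0.678, 0.188], [0.692, 0.204]] topc [0.687 0.199]
(0.687, 0.2) side 33 zmax 0.0449 ext [[0.68, 0.191], [0.69, 0.201]] topc [0.685 0.198]
```

Top picture: the rail holds kg at (191,264) and g20 at (195,154), with four dark pads at (195,242), (195,219), (195,198) and (195,177).

Candidates for w_a:
- (377,188): steel, top at z = 70 mm, standing on the mat. This is w_a.
- (411,187): pink, a look-alike.
- (401,162): turquoise, a look-alike.

The other loose weights are w_b at (358,246), w_c at (310,239) and w_d at (324,175). kg stands at the near end, so a, b, c, d go on pads 1 to 4.

I'll look at the rail on the way.

Call:
carry_out(delta_pos=[[-0.95, -0.56, 0], [-0.95, -0.56, 0], [-0.95, -0.56, 0], [-0.95, -0.56, 0], [-0.95, -0.56, 0], [-0.95, -0.56, 0], [-0.95, -0.56, 0], [-0.95, -0.56, 0], [-0.95, -0.56, 0], [-0.95, -0.56, 0], [-0.95, -0.56, 0], [-0.95, -0.56, 0]], turn=[[0, 0, -0.6], [0, 0, -0.6], [0, 0, -0.6], [0, 0, -0.6], [0, 0, -0.6], [0, 0, -0.6], [0, 0, -0.6], [0, 0, -0.6], [0, 0, -0.6], [0, 0, -0.6], [0, 0, -0.6], [0, 0, -0.6]], claw=[-1, -1, -1, -1, -1, -1, -1, -1, -1, -1, -1, -1])

```text
clock: 2.15
position: [0.4596, 0.2363, 0.1996]
ee_rot: [-0.0, -0.021, 1.0, 0.0]
contact_force: [0.4, -0.2, 1.6]
width: 0.0853
gripper_force: 0.0
```

```bash
cat >> h.py <<'E'
from scipy.spatial.transform import Rotation as Ro
def go(x,y,z,yaw=None):
    "yaw: world angle (deg) of tool y"
    s=manip.get_state();q=s['ee_rot'];R=Ro.from_quat([q[1],q[2],q[3],q[0]]).as_matrix()
    cur=np.degrees(np.arctan2(R[1,1],R[0,1]))
    d=R.T@(np.array([x,y,z])-s['position'])
    t=0 if yaw is None else -(yaw-cur)
    print('at',s['position'].round(4),'yaw',cur.round(1),'tilt',np.degrees(np.arccos(-R[2,2])).round(2),'t',s['clock'],'-> d',(d/.4).round(4),'turnz',round(t/30,3))
E
python3 - <<'E'
from h import *
im=shot('wrist','w1.png');go(.543,.195,.2,92)
print(im['k1'],im['fx'],np.linalg.inv(im['world_to_cam']).round(3).tolist())
for q in('pad_1','kg','g20'):
    print(q,[(round(d['score'],2),np.round(d['point'],4).tolist(),pix(im,d['point'])) for d in manip.place_of('wrist',q)[:6]])
E
```

```text
at [0.4594 0.2366 0.1997] yaw 92.5 tilt 0.05 t 2.2 -> d [-0.2043 -0.1129 -0.001 ] turnz 0.015
-0.07026050194826325 306.7656391392295 [[-0.043, 0.949, 0.313, 0.379], [0.999, 0.04, 0.015, 0.233], [0.001, 0.313, -0.95, 0.374], [0.0, 0.0, 0.0, 1.0]]
pad_1 [(0.86, [0.6308, 0.1971, 0.0207], [245, 301]), (0.77, [0.4574, 0.1884, 0.0212], [238, 175]), (0.63, [0.5725, 0.1931, 0.017], [242, 261]), (0.57, [0.5134, 0.1954, 0.024], [243, 221])]
kg [(0.57, [0.3967, 0.1917, 0.0226], [241, 122])]
g20 [(0.65, [0.6881, 0.202, 0.0244], [248, 336])]
```

View pics/w1.png

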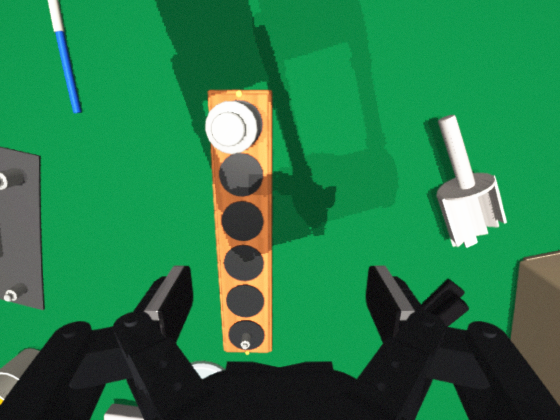

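The wrist view shows the whole rail: kg at (231,127), pads at about (241,175), (242,221), (244,262) and (245,300), and g20 at (246,345). Next I'll fit the pad discs.

```bash
python3 - <<'E'
from h import *
im=shot('wrist');w=cloud(im);I=im['image'].astype(int)
m=(w[...,2]>.012)&(w[...,2]<.032)&(abs(w[...,1]-.195)<.045)&(abs(w[...,0]-.543)<.12)
m&=(I[...,0]-I[...,2]<25)
m=cv2.morphologyEx(m.astype(np.uint8),cv2.MORPH_OPEN,np.ones((3,3)))
k,l,st,ce=cv2.connectedComponentsWithStats(m);c=[]
for i in range(1,k):
    if st[i,4]>150:
        q=w[l==i];p=(np.nanpercentile(q,.5,axis=0)+np.nanpercentile(q,99.5,axis=0))/2;c.append(p[:2])
        print(st[i,4],ce[i].round(),p.round(4),np.nanmean(q,axis=0).round(4),np.ptp(q,axis=0).round(3))
r=(w[...,2]>.012)&(w[...,2]<.032)&(abs(w[...,1]-.195)<.06)&(abs(w[...,0]-.543)<.2)
P=w[r][:,:2].astype(np.float32);b=cv2.minAreaRect(P);print('rail',b)
a=w[(w[...,2]>.095)&(abs(w[...,0]-.4)<.04)&(abs(w[...,1]-.19)<.04)];print('kg top',a.mean(0).round(4),len(a))
a=w[(w[...,2]>.035)&(abs(w[...,0]-.687)<.03)&(abs(w[...,1]-.2)<.03)];print('g20',a.mean(0).round(4),len(a))
go(.602,-.278,.15,92)
E
```

```text
1401 [240. 174.] [0.4568 0.1911 0.0218] [0.4565 0.1912 0.0219] [0.05  0.05  0.005]
1219 [242. 220.] [0.5147 0.1933 0.0218] [0.5142 0.1934 0.0219] [0.05  0.048 0.004]
1035 [243. 262.] [0.5721 0.1954 0.0219] [0.5716 0.1954 0.0219] [0.05  0.048 0.004]
879 [244. 300.] [0.63   0.1974 0.0219] [0.6297 0.1973 0.0219] [0.05  0.048 0.004]
rail ((0.5427269339561462, 0.1942291557788849), (0.3625198304653168, 0.0724506601691246), 2.0094704627990723)
kg top [0.3993 0.1905 0.1098] 999
g20 [0.6859 0.1996 0.0404] 79
at [0.4597 0.2367 0.1999] yaw 92.5 tilt 0.02 t 2.4 -> d [-0.2994 -1.301   0.1244] turnz 0.016
```

Call:
carry_out(delta_pos=[[-0.2, -1, 0], [-0.2, -1, 0], [-0.2, -1, 0], [-0.2, -1, 0], [-0.2, -1, 0], [-0.2, -1, 0], [-0.2, -1, 0], [-0.2, -1, 0], [-0.2, -1, 0], [-0.2, -1, 0]], turn=[[0, 0, 0], [0, 0, 0], [0, 0, 0], [0, 0, 0], [0, 0, 0], [0, 0, 0], [0, 0, 0], [0, 0, 0], [0, 0, 0], [0, 0, 0]], claw=[-0.4, -0.4, -0.4, -0.4, -0.4, -0.4, -0.4, -0.4, -0.4, -0.4])

```text
clock: 3.4
position: [0.5572, -0.1615, 0.1992]
ee_rot: [-0.0, -0.02, 1.0, 0.0]
contact_force: [-0.2, 1.1, 0.3]
width: 0.0595
gripper_force: 0.0
```

```bash
cat >> h.py <<'E'
def knob(W,p,r=.022,zmin=.012):
    q=W.reshape(-1,3);q=q[(np.hypot(q[:,0]-p[0],q[:,1]-p[1])<r)&(q[:,2]>zmin)]
    if len(q)<8: return None
    zt=np.percentile(q[:,2],95);t=q[abs(q[:,2]-zt)<.004]
    c=(np.percentile(t,1,axis=0)+np.percentile(t,99,axis=0))/2
    return c[:2].round(4).tolist(),zt.round(4),np.ptp(t[:,:2],axis=0).round(3).tolist()
E
python3 - <<'E'
from h import *
im=shot('wrist','w2.png');W=cloud(im)
for n,p in dict(a=(.603,-.278),b=(.453,-.231),c=(.47,-.106),d=(.642,-.141),pink=(.608,-.366),turq=(.673,-.34)).items():
    print(n,knob(W,p),pix(im,(*p,.04)))
go(.603,-.278,.2,92);print(manip.get_state()['width'])
E
```

```text
a ([0.6048, -0.2769], np.float64(0.0704), [0.023, 0.023]) [177, 217]
b ([0.4548, -0.2297], np.float64(0.0537), [0.016, 0.016]) [215, 81]
c ([0.4714, -0.1061], np.float64(0.0427), [0.013, 0.013]) [336, 103]
d ([0.6424, -0.1418], np.float64(0.0323), [0.01, 0.01]) [293, 252]
pink ([0.6101, -0.3637], np.float64(0.0673), [0.022, 0.023]) [105, 218]
turq ([0.675, -0.3375], np.float64(0.0672), [0.023, 0.022]) [132, 268]
at [ 0.5567 -0.1599  0.1993] yaw 92.3 tilt 0.1 t 3.45 -> d [-0.1035 -0.2997 -0.0022] turnz 0.012
0.05975255081449481
```

View pics/w2.png

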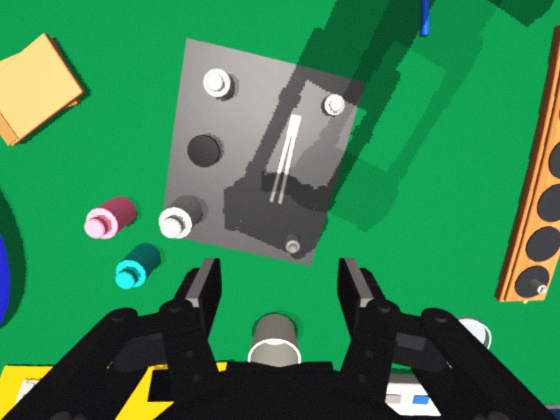

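Everything matches: a at (177,217), z 70 mm; b at (215,81), 53 mm; c at (336,103), 42 mm; d at (293,247), 32 mm. The steel w_a stands apart from pink (105,220) and turquoise (132,270). Grasping w_a.

Call:
carry_out(delta_pos=[[-0.109, -0.297, 0], [-0.109, -0.297, 0], [-0.109, -0.297, 0], [-0.109, -0.297, 0.1], [-0.109, -0.297, 0.2], [-0.109, -0.297, 0.3], [-0.109, -0.297, 0.4], [-0.109, -0.297, 0.433], [-0.109, -0.297, 0.433]], turn=[[0, 0, 0], [0, 0, 0], [0, 0, 0], [0, 0, 0], [0, 0, 0], [0, 0, 0], [0, 0, 0], [0, 0, 0], [0, 0, 0]], claw=[-0.4, -0.4, -0.4, -0.4, -0.4, -0.4, -0.4, -0.4, -0.4])

```text
clock: 4.35
position: [0.6043, -0.2747, 0.0248]
ee_rot: [-0.002, -0.022, 1.0, 0.001]
contact_force: [0.0, -0.6, 0.3]
width: 0.0601
gripper_force: 0.0
```

```bash
python3 - <<'E'
from h import *
im=shot('wrist');print(knob(cloud(im),(.605,-.277),.02));go(.605,-.277,.026,92)
E
```

```text
([0.594, -0.2757], np.float64(0.1466), [0.009, 0.026])
at [ 0.6059 -0.2761  0.0269] yaw 92.5 tilt 0.03 t 4.4 -> d [ 0.0024 -0.0022  0.0023] turnz 0.016
```

Call:
carry_out(delta_pos=[[0, 0, 0], [0, 0, 0], [0, 0, 0], [0, 0, 0], [0, 0, 0], [0, 0, -0.05], [0, 0, -0.1], [0, 0, -0.2], [0, 0, -0.3], [0, 0, -0.4], [0, 0, -0.4]], turn=[[0, 0, 0], [0, 0, 0], [0, 0, 0], [0, 0, 0], [0, 0, 0], [0, 0, 0], [0, 0, 0], [0, 0, 0], [0, 0, 0], [0, 0, 0], [0, 0, 0]], claw=[1, 1, 1, 1, 1, 1, 1, 1, 1, 1, 1], force=50)

```text
clock: 5.5
position: [0.6086, -0.2796, 0.1932]
ee_rot: [0.005, -0.021, 1.0, -0.003]
contact_force: [1.7, -1.4, -4.0]
width: 0.0208
gripper_force: 49.7
```

```bash
python3 - <<'E'
from h import *
s=manip.get_state();print(s['width'],s['gripper_force'],s['contact_force']);go(.457,.191,.186,92)
E
```

```text
0.020785373738113577 49.68953847885132 [ 1.71002598 -1.35335063 -4.04579414]
at [ 0.6086 -0.2796  0.1932] yaw 92.4 tilt 0.73 t 5.5 -> d [0.3305 1.1912 0.0063] turnz 0.012
```

```bash
python3 - <<'E'
from h import *
a=shot('wrist')['image'][200:420,150:410];im=shot('side');b=im['image']
p=pix(im,(.607,-.278,.2));print(p)
b=b[max(p[1]-90,0):p[1]+130,max(p[0]-130,0):p[0]+130]
o=np.hstack([cv2.resize(x,(400,340)) for x in(a,b)]);cv2.imwrite('pics/g1.png',o[:,:,::-1])
s=manip.get_state();print(s['width'],s['contact_force'],s['position'])
E
```

```text
[391, 211]
0.020876626541387736 [ 0.18861191 -0.13074548 -5.40945446] [ 0.6051431  -0.27762376  0.18657435]
```

View pics/g1.png

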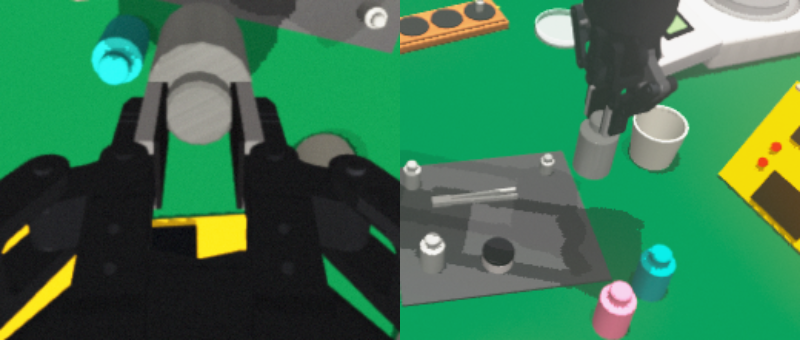

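The weight hangs upright, gripped by its knob (20.8 mm), not its body. I'll measure its underside height and tilt before placing it.

```bash
python3 - <<'E'
from h import *
for c in('side','wrist'):
    im=shot(c);W=cloud(im).reshape(-1,3);I=im['image'].reshape(-1,3).astype(int)
    m=(np.hypot(W[:,0]-.605,W[:,1]+.278)<.03)&(W[:,2]>.08)&(W[:,2]<.24)
    q=W[m]
    for z in np.arange(.09,.23,.01):
        s=q[(q[:,2]>=z)&(q[:,2]<z+.01)]
        if len(s)>5: print(c,round(z,3),len(s),np.percentile(s[:,:2],[3,97],axis=0).round(4).tolist())
    print(np.percentile(q[:,2],[.5,1,2]).round(4))
s=manip.get_state();print(s['position'],manip.pinch_z)
E
```

```text
side 0.16 109 [[0.5828, -0.295], [0.6118, -0.271]]
side 0.17 114 [[0.5827, -0.295], [0.6115, -0.2707]]
side 0.18 120 [[0.5829, -0.2952], [0.6114, -0.2711]]
side 0.19 124 [[0.5831, -0.2954], [0.6105, -0.271]]
side 0.2 170 [[0.583, -0.2956], [0.6123, -0.2667]]
side 0.21 142 [[0.5847, -0.2945], [0.6098, -0.2633]]
side 0.22 184 [[0.5907, -0.3002], [0.6086, -0.2616]]
side 0.23 155 [[0.5923, -0.3014], [0.6104, -0.2599]]
[0.1607 0.1615 0.1623]
wrist 0.16 220 [[0.5833, -0.2929], [0.5945, -0.2602]]
wrist 0.17 252 [[0.5834, -0.2928], [0.5951, -0.2603]]
wrist 0.18 299 [[0.5834, -0.2929], [0.5951, -0.2605]]
wrist 0.19 334 [[0.5835, -0.2933], [0.5954, -0.2609]]
wrist 0.2 938 [[0.5838, -0.2934], [0.598, -0.2611]]
wrist 0.21 707 [[0.5858, -0.2903], [0.5977, -0.263]]
wrist 0.22 2050 [[0.5916, -0.2964], [0.6118, -0.2584]]
wrist 0.23 761 [[0.5927, -0.3003], [0.6123, -0.2545]]
[0.1614 0.1624 0.1651]
[ 0.60371779 -0.27669867  0.18368071] 0.0187
```

Call:
carry_out(delta_pos=[[0.15, 0.5, 0], [0.3, 1, 0], [0.3, 1, 0], [0.3, 1, 0], [0.3, 1, 0], [0.3, 1, 0], [0.3, 1, 0], [0.3, 1, 0], [0.3, 1, 0], [0.3, 1, 0], [0.3, 1, 0], [0.3, 1, 0]], turn=[[0, 0, 0], [0, 0, 0], [0, 0, 0], [0, 0, 0], [0, 0, 0], [0, 0, 0], [0, 0, 0], [0, 0, 0], [0, 0, 0], [0, 0, 0], [0, 0, 0], [0, 0, 0]], claw=[1, 1, 1, 1, 1, 1, 1, 1, 1, 1, 1, 1])

```text
clock: 6.9
position: [0.4689, 0.1162, 0.1854]
ee_rot: [-0.001, -0.02, 1.0, -0.0]
contact_force: [0.1, 0.4, -3.8]
width: 0.0206
gripper_force: 50.2
```

```bash
python3 - <<'E'
from h import *
go(.457,.191,.19,92)
s=manip.get_state();print(s['width'],s['qpos'].round(2))
E
```

```text
at [0.4689 0.1162 0.1854] yaw 92.3 tilt 0.12 t 6.9 -> d [ 0.0221  0.1881 -0.0115] turnz 0.011
0.020631095623521806 [ 0.1   0.15  1.71 -0.    1.28 -1.51]
```

Call:
carry_out(delta_pos=[[0.022, 0.09, 0], [0.022, 0.188, 0], [0.022, 0.188, 0], [0.022, 0.188, 0.1], [0.022, 0.188, 0.2], [0.022, 0.188, 0.276], [0.022, 0.188, 0.276], [0.022, 0.188, 0.276], [0.022, 0.188, 0.276]], turn=[[0, 0, 0], [0, 0, 0], [0, 0, 0], [0, 0, 0], [0, 0, 0], [0, 0, 0], [0, 0, 0], [0, 0, 0], [0, 0, 0]], claw=[1, 1, 1, 1, 1, 1, 1, 1, 1])

```text
clock: 7.8
position: [0.4595, 0.1918, 0.0779]
ee_rot: [0.002, -0.02, 1.0, 0.0]
contact_force: [0.5, -0.2, -4.4]
width: 0.0205
gripper_force: 50.7
```

```bash
python3 - <<'E'
from h import *
im=shot('side','s3.png');im2=shot('wrist')
for n,i in(('side',im),('wrist',im2)):
    W=cloud(i).reshape(-1,3);q=W[(np.hypot(W[:,0]-.457,W[:,1]-.191)<.03)&(W[:,2]>.03)]
    for z in np.arange(.035,.11,.01):
        s=q[(q[:,2]>=z)&(q[:,2]<z+.01)]
        if len(s)>5: print(n,round(z,3),len(s),np.percentile(s[:,:2],[3,97],axis=0).round(4).tolist())
    print(np.percentile(q[:,2],[.5,1,2]).round(4))
go(.457,.191,.0457,92)
a=im2['image'][100:420,120:440];b=im['image'][60:260,130:330]
o=np.hstack([cv2.resize(x,(400,400)) for x in(a,b)]);cv2.imwrite('pics/g2.png',o[:,:,::-1])
E
```

```text
side 0.045 19 [[0.4395, 0.1748], [0.4684, 0.1884]]
side 0.055 57 [[0.4372, 0.174], [0.4706, 0.1903]]
side 0.065 60 [[0.4373, 0.1731], [0.4714, 0.1898]]
side 0.075 57 [[0.437, 0.1727], [0.4737, 0.1913]]
side 0.085 63 [[0.4377, 0.173], [0.4702, 0.1904]]
side 0.095 98 [[0.4376, 0.1735], [0.4711, 0.1989]]
side 0.105 24 [[0.4431, 0.1731], [0.4681, 0.2052]]
[0.0524 0.0527 0.0547]
wrist 0.045 36 [[0.4389, 0.1766], [0.4503, 0.2063]]
wrist 0.055 225 [[0.4389, 0.1764], [0.4501, 0.2089]]
wrist 0.065 249 [[0.4389, 0.176], [0.4506, 0.2084]]
wrist 0.075 308 [[0.4389, 0.1759], [0.4508, 0.2086]]
wrist 0.085 345 [[0.4388, 0.176], [0.4506, 0.2083]]
wrist 0.095 1433 [[0.4393, 0.1763], [0.4531, 0.2071]]
wrist 0.105 217 [[0.446, 0.1766], [0.4521, 0.2059]]
[0.0589 0.0644 0.0742]
at [0.4591 0.1921 0.078 ] yaw 92.3 tilt 0.25 t 7.9 -> d [ 0.0056 -0.0025  0.0808] turnz 0.011
```

View pics/g2.png

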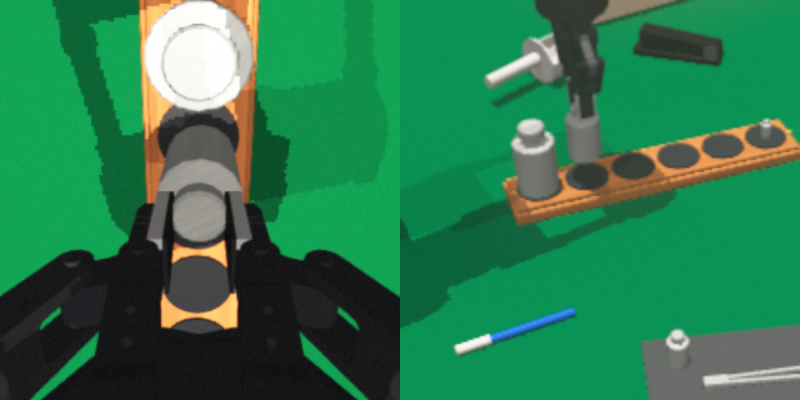

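The weight hangs upright right over pad 1 (centre about (0.458, 0.192), underside about 51 mm up). Lowering it about 30 mm.

Call:
carry_out(delta_pos=[[0.002, -0.001, 0.03], [0.002, -0.001, 0.055], [0.002, -0.001, 0.065], [0.002, -0.001, 0.072], [0.002, -0.001, 0.072], [0.002, -0.001, 0.072]], turn=[[0, 0, 0], [0, 0, 0], [0, 0, 0], [0, 0, 0], [0, 0, 0], [0, 0, 0]], claw=[1, 1, 1, 1, 1, 1])

```text
clock: 8.5
position: [0.4567, 0.1918, 0.0481]
ee_rot: [0.001, -0.021, 1.0, 0.0]
contact_force: [-2.0, 0.7, 2.6]
width: 0.0204
gripper_force: 51.4
```

```bash
python3 - <<'E'
from h import *
im=shot('side');shot('side');W=cloud(im).reshape(-1,3);q=W[(np.hypot(W[:,0]-.457,W[:,1]-.191)<.03)&(W[:,2]>.0235)]
print(np.percentile(q[:,2],[.5,1,2]));go(.457,.191,.0457,92);print(manip.get_state()['contact_force'])
E
```

```text
[0.02457462 0.02547512 0.02666173]
at [0.4567 0.1917 0.0481] yaw 92.4 tilt 0.07 t 8.6 -> d [-0.0006 -0.0019  0.006 ] turnz 0.012
[-1.38630078  0.0521994   2.639992  ]
```

Contact (+2.6 N). Releasing and rising.

Call:
carry_out(delta_pos=[[0, 0, 0], [0, 0, 0], [0, 0, 0], [0, 0, 0], [0, 0, -0.05], [0, 0, -0.15], [0, 0, -0.27], [0, 0, -0.38], [0, 0, -0.38]], turn=[[0, 0, 0], [0, 0, 0], [0, 0, 0], [0, 0, 0], [0, 0, 0], [0, 0, 0], [0, 0, 0], [0, 0, 0], [0, 0, 0]], claw=[0, 0, 0, 0, 0, 0, 0, 0, 0])

```text
clock: 9.5
position: [0.4608, 0.1926, 0.2057]
ee_rot: [0.007, -0.021, 1.0, 0.002]
contact_force: [0.3, -0.8, -0.2]
width: 0.043
gripper_force: 0.0
```

```bash
python3 - <<'E'
from h import *
im=shot('wrist','w4.png');W=cloud(im);print('a',knob(W,(.457,.192),.022,.03),'kg',knob(W,(.399,.1905),.03,.05))
s=manip.get_state();print(s['width']);go(.4545,-.23,.2,92)
f=W.reshape(-1,3);d=f-s['position'];m=(abs(d[:,0])<.03)&(abs(d[:,1])<.06)&(f[:,2]>.12)
for z in np.arange(-.02,.06,.006):
    t=d[m&(d[:,2]>=z)&(d[:,2]<z+.006)]
    if len(t)>3: print(round(z,3),len(t),t[:,:2].min(0).round(3),t[:,:2].max(0).round(3), 'inner',np.abs(t[:,1]).min().round(4))
E
```

```text
a ([0.4433, 0.1912], np.float64(0.3329), [0.011, 0.031]) kg ([0.3989, 0.1894], np.float64(0.1069), [0.028, 0.028])
0.043084729159390225
at [0.4587 0.1921 0.2026] yaw 92.4 tilt 0.46 t 9.55 -> d [ 0.0543 -1.0539  0.0043] turnz 0.012
0.034 65 [-0.009 -0.025] [0.011 0.022] inner 0.0206
0.04 335 [-0.011 -0.033] [0.013 0.034] inner 0.0204
0.046 477 [-0.011 -0.035] [0.014 0.035] inner 0.0205
0.052 564 [-0.011 -0.035] [0.013 0.035] inner 0.0205
0.058 583 [-0.011 -0.035] [0.013 0.035] inner 0.0204
```

Call:
carry_out(delta_pos=[[0.02, -0.5, 0], [0.05, -1, 0], [0.05, -1, 0], [0.05, -1, 0], [0.05, -1, 0], [0.05, -1, 0], [0.05, -1, 0], [0.05, -1, 0], [0.05, -1, 0], [0.05, -1, 0], [0.05, -1, 0]], turn=[[0, 0, 0], [0, 0, 0], [0, 0, 0], [0, 0, 0], [0, 0, 0], [0, 0, 0], [0, 0, 0], [0, 0, 0], [0, 0, 0], [0, 0, 0], [0, 0, 0]], claw=[0, 0, 0, 0, 0, 0, 0, 0, 0, 0, 0])

```text
clock: 10.65
position: [0.4522, -0.2077, 0.1981]
ee_rot: [-0.001, -0.021, 1.0, 0.001]
contact_force: [-1.4, 0.2, 0.1]
width: 0.0423
gripper_force: 0.0
```

```bash
python3 - <<'E'
from h import *
W=cloud(shot('wrist'));print('b',knob(W,(.4545,-.23)));W=cloud(shot('top'));print('a',knob(W,(.457,.192),.025,.03),'kg',knob(W,(.399,.1905),.03,.05))
go(.4545,-.23,.1,92)
E
```

```text
b ([0.4386, -0.2252], np.float64(0.324), [0.013, 0.028])
a ([0.4539, 0.192], np.float64(0.0906), [0.02, 0.02]) kg ([0.3988, 0.1901], np.float64(0.1082), [0.027, 0.027])
at [ 0.4526 -0.2074  0.1988] yaw 92.5 tilt 0.08 t 10.75 -> d [-0.0024 -0.057   0.2469] turnz 0.016
```

w_a stands on pad 1 within about 3 mm, and kg is unmoved. Now w_b, gripped lower.

Call:
carry_out(delta_pos=[[-0.004, -0.057, 0], [-0.004, -0.057, 0.1], [-0.004, -0.057, 0.2], [-0.004, -0.057, 0.3], [-0.004, -0.057, 0.4], [-0.004, -0.057, 0.4], [-0.004, -0.057, 0.4]], turn=[[0, 0, 0], [0, 0, 0], [0, 0, 0], [0, 0, 0], [0, 0, 0], [0, 0, 0], [0, 0, 0]], claw=[0, 0, 0, 0, 0, 0, 0])

```text
clock: 11.45
position: [0.4557, -0.2307, 0.0396]
ee_rot: [-0.0, -0.022, 1.0, 0.0]
contact_force: [0.5, 0.9, 0.6]
width: 0.0426
gripper_force: 0.0
```

```bash
cat >> h.py <<'E'
def close(fn,p):
    im=shot('wrist');W=cloud(im).reshape(-1,3);s=manip.get_state()
    cv2.imwrite('pics/'+fn,cv2.resize(im['image'][180:420,120:440],(560,420))[:,:,::-1])
    d=W-s['position'];m=(abs(d[:,0])<.02)&(abs(d[:,1])<.04)
    print('tip z (2%):',[np.percentile(W[m&(abs(d[:,1])>.018)&(sg*d[:,1]>0)&(d[:,2]>.015)][:,2],2).round(4) for sg in(1,-1)])
    q=W[m&(abs(d[:,1])<.016)&(d[:,2]>-.05)]
    print('weight:',[ (round(z,3),len(t),t[:,:2].min(0).round(4).tolist(),t[:,:2].max(0).round(4).tolist()) for z in np.arange(.005,.08,.012) for t in [q[(q[:,2]>=z)&(q[:,2]<z+.012)]] if len(t)>5])
    print(s['position'],s['width'],s['contact_force'])
E
python3 - <<'E'
from h import *
close('g3.png',0);go(.4545,-.23,-.002,92)
E
```

```text
tip z (2%): [np.float64(0.0806), np.float64(0.0805)]
weight: [(np.float64(0.005), 193, [0.4406, -0.244], [0.453, -0.2164]), (np.float64(0.017), 225, [0.4406, -0.2439], [0.453, -0.2165]), (np.float64(0.029), 563, [0.4404, -0.2434], [0.4666, -0.2163]), (np.float64(0.041), 834, [0.4413, -0.2425], [0.4654, -0.2171]), (np.float64(0.053), 248, [0.4473, -0.2372], [0.4617, -0.2225])]
[ 0.4568598  -0.23171719  0.04080682] 0.042605894045457 [-0.23389104 -0.94604849  0.38720828]
at [ 0.4569 -0.2317  0.0408] yaw 92.5 tilt 0.14 t 11.5 -> d [0.0059 0.0047 0.107 ] turnz 0.015
```

View pics/g3.png

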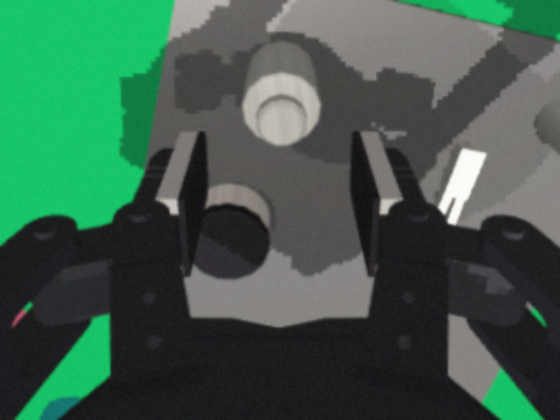

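The crop shows w_b (centre about (280,105)) midway between the fingers. Fingertips are about 38 mm above the TCP, so I descend further.

Call:
carry_out(delta_pos=[[0.005, 0.004, 0.04], [0.005, 0.004, 0.08], [0.005, 0.004, 0.112], [0.005, 0.004, 0.112], [0.005, 0.004, 0.112], [0.005, 0.004, 0.112], [0.005, 0.004, 0.112], [0.005, 0.004, 0.112]], turn=[[0, 0, 0], [0, 0, 0], [0, 0, 0], [0, 0, 0], [0, 0, 0], [0, 0, 0], [0, 0, 0], [0, 0, 0]], claw=[0, 0, 0, 0, 1, 1, 1, 1], force=40)

```text
clock: 12.3
position: [0.455, -0.2309, -0.0035]
ee_rot: [0.002, -0.021, 1.0, -0.001]
contact_force: [-0.4, 1.4, 7.0]
width: 0.0263
gripper_force: 39.2
```

```bash
python3 - <<'E'
from h import *
close('x.png',0)
E
```

```text
tip z (2%): [np.float64(0.0428), np.float64(0.0427)]
weight: [(np.float64(0.005), 369, [0.4403, -0.244], [0.454, -0.2166]), (np.float64(0.017), 440, [0.4405, -0.2441], [0.4536, -0.218]), (np.float64(0.029), 1008, [0.4402, -0.2469], [0.4666, -0.2151]), (np.float64(0.041), 1803, [0.4407, -0.2469], [0.4664, -0.215]), (np.float64(0.053), 1032, [0.4426, -0.2468], [0.467, -0.2149]), (np.float64(0.065), 770, [0.4414, -0.2468], [0.4679, -0.2149]), (np.float64(0.077), 281, [0.4411, -0.2469], [0.4646, -0.2149])]
[ 0.45495446 -0.23087681 -0.0034667 ] 0.026230489637310343 [-0.34015695  2.16863421  6.88024824]
```

Call:
carry_out(delta_pos=[[0, 0, -0.05], [0, 0, -0.15], [0, 0, -0.27], [0, 0, -0.38], [-0.05, 0.3, -0.42], [-0.13, 0.99, -0.42], [-0.13, 0.99, -0.42], [-0.13, 0.99, -0.42], [-0.13, 0.99, -0.42], [-0.13, 0.99, -0.42], [-0.13, 0.99, -0.42], [-0.13, 0.99, -0.42]], turn=[[0, 0, 0], [0, 0, 0], [0, 0, 0], [0, 0, 0], [0, 0, 0], [0, 0, 0], [0, 0, 0], [0, 0, 0], [0, 0, 0], [0, 0, 0], [0, 0, 0], [0, 0, 0]], claw=[1, 1, 1, 1, 1, 1, 1, 1, 1, 1, 1, 1])

```text
clock: 13.55
position: [0.4888, 0.1695, 0.1634]
ee_rot: [0.001, -0.021, 1.0, -0.0]
contact_force: [0.3, -1.3, -0.2]
width: 0.026
gripper_force: 40.1
```

Call:
carry_out(delta_pos=[[0, 0, 0], [0, 0, 0], [0, 0, 0]], turn=[[0, 0, 0], [0, 0, 0], [0, 0, 0]], claw=[1, 1, 1])

```text
clock: 13.85
position: [0.4887, 0.1667, 0.1626]
ee_rot: [-0.0, -0.021, 1.0, -0.0]
contact_force: [-0.4, 0.0, -1.6]
width: 0.0261
gripper_force: 40.2
```

```bash
python3 - <<'E'
from h import *
go(.5145,.1933,.05,92);s=manip.get_state();print(s['width'],s['contact_force'])
W=cloud(shot('wrist')).reshape(-1,3);d=W-s['position'];q=W[(abs(d[:,0])<.03)&(abs(d[:,1])<.03)&(d[:,2]>-.03)&(d[:,2]<.03)]
print(q.min(0).round(4),q.max(0).round(4),np.percentile(q[:,2],1))
E
```

```text
at [0.4887 0.1667 0.1626] yaw 92.4 tilt 0.05 t 13.85 -> d [-0.0674  0.0641  0.2814] turnz 0.012
0.026090644918135158 [-0.36157967  0.02549801 -1.62809147]
[0.4743 0.1534 0.1693] [0.4875 0.1808 0.1925] 0.17044043758047672
```

Call:
carry_out(delta_pos=[[-0.067, 0.064, 0], [-0.067, 0.064, 0], [-0.067, 0.064, 0.08], [-0.067, 0.064, 0.17], [-0.067, 0.064, 0.26], [-0.067, 0.064, 0.32], [-0.067, 0.064, 0.345], [-0.067, 0.064, 0.355], [-0.067, 0.064, 0.364], [-0.067, 0.064, 0.369], [-0.067, 0.064, 0.369], [-0.067, 0.064, 0.369]], turn=[[0, 0, 0], [0, 0, 0], [0, 0, 0], [0, 0, 0], [0, 0, 0], [0, 0, 0], [0, 0, 0], [0, 0, 0], [0, 0, 0], [0, 0, 0], [0, 0, 0], [0, 0, 0]], claw=[1, 1, 1, 1, 1, 1, 1, 1, 1, 1, 1, 1])

```text
clock: 15.1
position: [0.5153, 0.1945, 0.0158]
ee_rot: [0.001, -0.021, 1.0, 0.0]
contact_force: [-0.0, 0.4, -1.6]
width: 0.0258
gripper_force: 40.4
```

```bash
python3 - <<'E'
from h import *
go(.5145,.1933,.0155,92);s=manip.get_state();print(s['width'],s['contact_force'])
W=cloud(shot('wrist')).reshape(-1,3);d=W-s['position'];q=W[(abs(d[:,0])<.03)&(abs(d[:,1])<.017)&(W[:,2]>.0235)&(W[:,2]<.045)]
print(q.min(0).round(4),q.max(0).round(4),np.percentile(q[:,2],1))
E
```

```text
at [0.5153 0.1945 0.0158] yaw 92.4 tilt 0.1 t 15.1 -> d [ 0.0021 -0.0029  0.0006] turnz 0.013
0.025784620325093557 [-0.03936763  0.4050655  -1.57024428]
[0.4902 0.1782 0.0235] [0.5146 0.2104 0.045 ] 0.023582949648127082
```

Call:
carry_out(delta_pos=[[0, 0, 0.002], [0, 0, 0.003], [0, 0, 0.003], [0, 0, 0.003], [0, 0, 0.003], [0, 0, 0.003], [0, 0, -0.04], [0, 0, -0.13], [0, 0, -0.25], [0, 0, -0.37], [0, 0, -0.42], [0, 0, -0.42]], turn=[[0, 0, 0], [0, 0, 0], [0, 0, 0], [0, 0, 0], [0, 0, 0], [0, 0, 0], [0, 0, 0], [0, 0, 0], [0, 0, 0], [0, 0, 0], [0, 0, 0], [0, 0, 0]], claw=[1, 1, 0, 0, 0, 0, 0, 0, 0, 0, 0, 0])

```text
clock: 16.35
position: [0.5171, 0.1949, 0.1867]
ee_rot: [0.004, -0.021, 1.0, 0.001]
contact_force: [0.5, -0.3, -0.5]
width: 0.0427
gripper_force: 0.0
```

```bash
python3 - <<'E'
from h import *
W=cloud(shot('top'));print('a',knob(W,(.457,.192),.025,.03),'b',knob(W,(.5145,.1933),.02,.03))
go(.471,-.106,.19,92)
E
```

```text
a ([0.4777, 0.1966], np.float64(0.6024), [0.007, 0.027]) b ([0.5138, 0.1932], np.float64(0.6229), [0.036, 0.039])
at [0.5155 0.1945 0.1842] yaw 92.4 tilt 0.19 t 16.4 -> d [ 0.1422 -0.746  -0.0155] turnz 0.012
```

Call:
carry_out(delta_pos=[[0.07, -0.35, 0], [0.142, -0.746, 0], [0.142, -0.746, 0], [0.142, -0.746, 0], [0.142, -0.746, 0], [0.142, -0.746, 0], [0.142, -0.746, 0.02], [0.142, -0.746, 0.1], [0.142, -0.746, 0.2], [0.142, -0.746, 0.3], [0.142, -0.746, 0.37], [0.142, -0.746, 0.37]], turn=[[0, 0, 0], [0, 0, 0], [0, 0, 0], [0, 0, 0], [0, 0, 0], [0, 0, 0], [0, 0, 0], [0, 0, 0], [0, 0, 0], [0, 0, 0], [0, 0, 0], [0, 0, 0]], claw=[0, 0, 0, 0, 0, 0, 0, 0, 0, 0, 0, 0])

```text
clock: 17.6
position: [0.4651, -0.1036, 0.0299]
ee_rot: [-0.006, -0.021, 1.0, 0.003]
contact_force: [-0.1, 0.0, -0.6]
width: 0.0425
gripper_force: 0.0
```

```bash
python3 - <<'E'
from h import *
W=cloud(shot('top'));print('a',knob(W,(.457,.192),.025,.03),'b',knob(W,(.5145,.1933),.02,.03))
close('g4.png',0);go(.471,-.106,-.012,92)
E
```

```text
a ([0.4539, 0.1921], np.float64(0.0901), [0.02, 0.02]) b ([0.5149, 0.1952], np.float64(0.0734), [0.016, 0.016])
tip z (2%): [np.float64(0.073), np.float64(0.0733)]
weight: [(np.float64(0.005), 185, [0.4604, -0.1187], [0.4705, -0.0961]), (np.float64(0.017), 207, [0.4605, -0.1167], [0.4709, -0.0961]), (np.float64(0.029), 582, [0.4606, -0.1165], [0.4797, -0.0955]), (np.float64(0.041), 274, [0.465, -0.1122], [0.4775, -0.1004])]
[ 0.46937982 -0.10533795  0.03388909] 0.042459127547999166 [0.04370769 0.28350611 0.50185291]
at [ 0.4694 -0.1053  0.0339] yaw 92.4 tilt 0.19 t 17.7 -> d [-0.0043 -0.002   0.1147] turnz 0.013
```

View pics/g4.png

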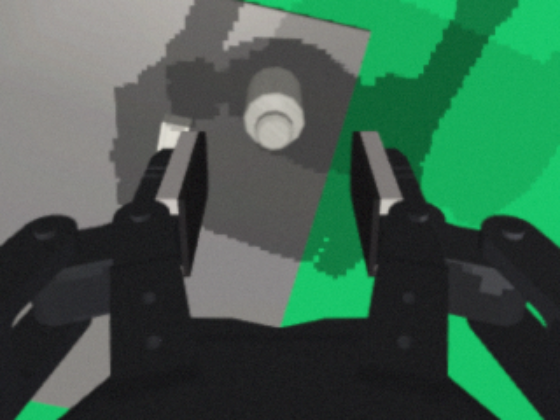

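w_b stands on pad 2. In the crop w_c is at (273,118) between the fingers; the forceps end at (175,135) stays outside and below the tips. Closing on w_c.

Call:
carry_out(delta_pos=[[-0.003, -0.001, 0.04], [-0.003, -0.001, 0.08], [-0.003, -0.001, 0.12], [-0.003, -0.001, 0.12], [-0.003, -0.001, 0.12], [-0.003, -0.001, 0.12], [-0.003, -0.001, 0.12], [-0.003, -0.001, 0.12], [-0.003, -0.001, 0.12]], turn=[[0, 0, 0], [0, 0, 0], [0, 0, 0], [0, 0, 0], [0, 0, 0], [0, 0, 0], [0, 0, 0], [0, 0, 0], [0, 0, 0]], claw=[0, 0, 0, 0, 1, 1, 1, 1, 1], force=30)

```text
clock: 18.6
position: [0.4728, -0.1069, -0.0117]
ee_rot: [0.002, -0.021, 1.0, -0.0]
contact_force: [-0.5, 1.6, 6.7]
width: 0.02
gripper_force: 29.6
```

```bash
python3 - <<'E'
from h import *
close('x.png',0);go(.572,.1954,.15,92)
E
```

```text
tip z (2%): [np.float64(0.0035), np.float64(0.0035)]
weight: [(np.float64(0.005), 334, [0.4605, -0.1175], [0.4728, -0.0961]), (np.float64(0.017), 570, [0.4606, -0.1228], [0.4844, -0.0909]), (np.float64(0.029), 1444, [0.4604, -0.1228], [0.4842, -0.0909]), (np.float64(0.041), 1078, [0.4604, -0.1228], [0.4842, -0.0909]), (np.float64(0.053), 999, [0.4587, -0.1228], [0.4847, -0.0909]), (np.float64(0.065), 755, [0.4578, -0.1229], [0.4855, -0.0909]), (np.float64(0.077), 531, [0.4545, -0.1228], [0.4697, -0.0909])]
[ 0.47281438 -0.10686713 -0.01168093] 0.020684161204960905 [0.37385438 0.89464473 7.0472915 ]
at [ 0.4728 -0.1069 -0.0117] yaw 92.4 tilt 0.18 t 18.65 -> d [-0.2801  0.7445 -0.404 ] turnz 0.012
```

Call:
carry_out(delta_pos=[[0, 0, -0.05], [0, 0, -0.15], [0, 0, -0.27], [0, 0, -0.38], [-0.1, 0.3, -0.4], [-0.28, 0.745, -0.4], [-0.28, 0.745, -0.4], [-0.28, 0.745, -0.4], [-0.28, 0.745, -0.4], [-0.28, 0.745, -0.4], [-0.28, 0.745, -0.4], [-0.28, 0.745, -0.4]], turn=[[0, 0, 0], [0, 0, 0], [0, 0, 0], [0, 0, 0], [0, 0, 0], [0, 0, 0], [0, 0, 0], [0, 0, 0], [0, 0, 0], [0, 0, 0], [0, 0, 0], [0, 0, 0]], claw=[1, 1, 1, 1, 1, 1, 1, 1, 1, 1, 1, 1])

```text
clock: 19.85
position: [0.5715, 0.1984, 0.1467]
ee_rot: [0.0, -0.022, 1.0, 0.0]
contact_force: [0.2, 0.6, -0.8]
width: 0.0206
gripper_force: 29.8
```

Call:
carry_out(delta_pos=[[0, 0, 0], [0, 0, 0], [0, 0, 0]], turn=[[0, 0, 0], [0, 0, 0], [0, 0, 0]], claw=[1, 1, 1])

```text
clock: 20.15
position: [0.5707, 0.1942, 0.1471]
ee_rot: [-0.0, -0.02, 1.0, -0.0]
contact_force: [0.1, 0.3, -2.1]
width: 0.0205
gripper_force: 29.8
```

```bash
cat >> h.py <<'E'
def held(r,zlo,zhi):
    s=manip.get_state();W=cloud(shot('wrist')).reshape(-1,3);d=W-s['position']
    q=W[(abs(d[:,0])<.03)&(abs(d[:,1])<r+.004)&(d[:,2]>zlo)&(d[:,2]<zhi)]
    print('held centre',(q[:,0].min()+r).round(4),((q[:,1].min()+q[:,1].max())/2).round(4),'bottom-TCP',(np.percentile(q[:,2],1)-s['position'][2]).round(4),'w',s['width'],s['contact_force'].round(1))
E
python3 - <<'E'
from h import *
held(.011,-.02,.03);go(.572,.1954,.0073,92)
E
```

```text
held centre 0.5694 0.1942 bottom-TCP 0.0154 w 0.020493523551991175 [ 0.1  0.3 -2.1]
at [0.5708 0.1943 0.1471] yaw 92.3 tilt 0.02 t 20.2 -> d [-0.0031  0.0026  0.3496] turnz 0.009
```

Call:
carry_out(delta_pos=[[-0.006, 0.003, 0.08], [-0.006, 0.003, 0.17], [-0.006, 0.003, 0.25], [-0.006, 0.003, 0.31], [-0.006, 0.003, 0.33], [-0.006, 0.003, 0.34], [-0.006, 0.003, 0.346], [-0.006, 0.003, 0.35], [-0.006, 0.003, 0.352], [-0.006, 0.003, 0.352], [-0.006, 0.003, 0.352]], turn=[[0, 0, 0], [0, 0, 0], [0, 0, 0], [0, 0, 0], [0, 0, 0], [0, 0, 0], [0, 0, 0], [0, 0, 0], [0, 0, 0], [0, 0, 0], [0, 0, 0]], claw=[1, 1, 1, 1, 1, 1, 1, 1, 1, 1, 1])

```text
clock: 21.3
position: [0.5744, 0.1973, 0.0074]
ee_rot: [0.001, -0.021, 1.0, 0.0]
contact_force: [-0.0, -0.2, 5.2]
width: 0.0199
gripper_force: 30.3
```

Call:
carry_out(delta_pos=[[0, 0, 0], [0, 0, 0], [0, 0, 0], [0, 0, 0], [0, 0, -0.03], [0, 0, -0.1], [0, 0, -0.2], [0, 0, -0.32], [0, 0, -0.42], [0, 0, -0.42]], turn=[[0, 0, 0], [0, 0, 0], [0, 0, 0], [0, 0, 0], [0, 0, 0], [0, 0, 0], [0, 0, 0], [0, 0, 0], [0, 0, 0], [0, 0, 0]], claw=[0, 0, 0, 0, 0, 0, 0, 0, 0, 0])

```text
clock: 22.3
position: [0.5777, 0.1981, 0.1821]
ee_rot: [0.007, -0.021, 1.0, 0.001]
contact_force: [-0.1, -0.6, 0.4]
width: 0.043
gripper_force: 0.0
```

```bash
python3 - <<'E'
from h import *
go(.642,-.142,.18,92)
E
```

```text
at [0.5777 0.1981 0.1821] yaw 92.4 tilt 0.83 t 22.3 -> d [-0.1254 -0.8562  0.0047] turnz 0.012
```

Call:
carry_out(delta_pos=[[-0.07, -0.4, 0], [-0.134, -0.853, 0], [-0.134, -0.853, 0], [-0.134, -0.853, 0], [-0.134, -0.853, 0], [-0.134, -0.853, 0], [-0.134, -0.853, 0], [-0.134, -0.853, 0.02], [-0.134, -0.853, 0.1], [-0.134, -0.853, 0.2], [-0.134, -0.853, 0.3], [-0.134, -0.853, 0.38]], turn=[[0, 0, 0], [0, 0, 0], [0, 0, 0], [0, 0, 0], [0, 0, 0], [0, 0, 0], [0, 0, 0], [0, 0, 0], [0, 0, 0], [0, 0, 0], [0, 0, 0], [0, 0, 0]], claw=[0, 0, 0, 0, 0, 0, 0, 0, 0, 0, 0, 0])

```text
clock: 23.5
position: [0.6396, -0.1405, 0.0198]
ee_rot: [-0.001, -0.021, 1.0, 0.001]
contact_force: [0.0, 0.4, 0.3]
width: 0.0429
gripper_force: 0.0
```

```bash
python3 - <<'E'
from h import *
W=cloud(shot('top'));print('a',knob(W,(.457,.192),.025,.03),'b',knob(W,(.5145,.1933),.02,.03),'c',knob(W,(.572,.1954),.02,.03),'g20',knob(W,(.687,.199),.02,.03))
shot('top');close('g5.png',0);go(.642,-.142,-.02,92)
E
```

```text
a ([0.4539, 0.1923], np.float64(0.0907), [0.02, 0.021]) b ([0.5151, 0.1951], np.float64(0.0733), [0.015, 0.015]) c ([0.5727, 0.1972], np.float64(0.0612), [0.011, 0.011]) g20 ([0.6877, 0.1988], np.float64(0.0485), [0.006, 0.005])
tip z (2%): [np.float64(0.0577), np.float64(0.058)]
weight: [(np.float64(0.005), 187, [0.6338, -0.1501], [0.6413, -0.1333]), (np.float64(0.017), 435, [0.6338, -0.1499], [0.6508, -0.1336]), (np.float64(0.029), 248, [0.6372, -0.1464], [0.6486, -0.1368])]
[ 0.63889057 -0.14027747  0.019935  ] 0.042661125008736624 [0.58128974 0.46268959 1.00548116]
at [ 0.6389 -0.1403  0.0199] yaw 92.4 tilt 0.34 t 23.65 -> d [-0.0081 -0.0049  0.0998] turnz 0.013
```

View pics/g5.png

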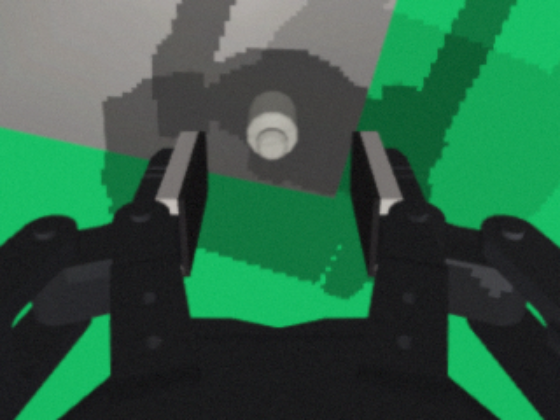

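w_d at (272,135) sits between the fingers. a, b and c are on their pads (errors of at most 3 mm). Gripping w_d.

Call:
carry_out(delta_pos=[[-0.01, -0.004, 0.04], [-0.01, -0.004, 0.08], [-0.01, -0.004, 0.1], [-0.01, -0.004, 0.1], [-0.01, -0.004, 0.1], [-0.01, -0.004, 0.1], [-0.01, -0.004, 0.1], [-0.01, -0.004, 0.1], [-0.01, -0.004, 0.1], [-0.01, -0.004, 0.1]], turn=[[0, 0, 0], [0, 0, 0], [0, 0, 0], [0, 0, 0], [0, 0, 0], [0, 0, 0], [0, 0, 0], [0, 0, 0], [0, 0, 0], [0, 0, 0]], claw=[0, 0, 0, 0, 1, 1, 1, 1, 1, 1], force=25)

```text
clock: 24.65
position: [0.6462, -0.1433, -0.0167]
ee_rot: [0.001, -0.021, 1.0, -0.0]
contact_force: [-0.1, 0.6, 5.4]
width: 0.0163
gripper_force: 24.7
```

```bash
python3 - <<'E'
from h import *
held(.009,.01,.05);go(.63,.1974,.14,92)
E
```

```text
held centre 0.6252 -0.1433 bottom-TCP 0.0185 w 0.01625402265578207 [-0.1  0.6  5.4]
at [ 0.6462 -0.1433 -0.0167] yaw 92.4 tilt 0.14 t 24.7 -> d [ 0.0043  0.8523 -0.3923] turnz 0.012
```

Call:
carry_out(delta_pos=[[0, 0, -0.05], [0, 0, -0.15], [0, 0, -0.27], [0, 0, -0.38], [0, 0.3, -0.4], [0.004, 0.852, -0.4], [0.004, 0.852, -0.4], [0.004, 0.852, -0.4], [0.004, 0.852, -0.4], [0.004, 0.852, -0.4], [0.004, 0.852, -0.4], [0.004, 0.852, -0.4]], turn=[[0, 0, 0], [0, 0, 0], [0, 0, 0], [0, 0, 0], [0, 0, 0], [0, 0, 0], [0, 0, 0], [0, 0, 0], [0, 0, 0], [0, 0, 0], [0, 0, 0], [0, 0, 0]], claw=[1, 1, 1, 1, 1, 1, 1, 1, 1, 1, 1, 1])

```text
clock: 25.9
position: [0.6282, 0.2032, 0.1416]
ee_rot: [-0.0, -0.024, 1.0, 0.001]
contact_force: [-0.5, -0.3, 0.3]
width: 0.0162
gripper_force: 24.6
```

Call:
carry_out(delta_pos=[[0, 0, 0], [0, 0, 0], [0, 0, 0], [0, 0, 0]], turn=[[0, 0, 0], [0, 0, 0], [0, 0, 0], [0, 0, 0]], claw=[1, 1, 1, 1])

```text
clock: 26.3
position: [0.6297, 0.1959, 0.1421]
ee_rot: [-0.0, -0.02, 1.0, -0.0]
contact_force: [0.5, -0.4, -1.0]
width: 0.0166
gripper_force: 24.6
```

```bash
python3 - <<'E'
from h import *
held(.009,.0,.035);go(.63,.1974,.0023,92)
E
```

```text
held centre 0.6264 0.1958 bottom-TCP 0.0206 w 0.016578095539214816 [ 0.5 -0.4 -1. ]
at [0.6297 0.1961 0.1421] yaw 92.3 tilt 0.01 t 26.35 -> d [-0.001   0.0032  0.3495] turnz 0.009
```

Call:
carry_out(delta_pos=[[-0.005, 0.002, 0.08], [-0.005, 0.002, 0.17], [-0.005, 0.002, 0.25], [-0.005, 0.002, 0.31], [-0.005, 0.002, 0.33], [-0.005, 0.002, 0.34], [-0.005, 0.002, 0.346], [-0.005, 0.002, 0.35], [-0.005, 0.002, 0.352], [-0.005, 0.002, 0.352], [-0.005, 0.002, 0.352]], turn=[[0, 0, 0], [0, 0, 0], [0, 0, 0], [0, 0, 0], [0, 0, 0], [0, 0, 0], [0, 0, 0], [0, 0, 0], [0, 0, 0], [0, 0, 0], [0, 0, 0]], claw=[1, 1, 1, 1, 1, 1, 1, 1, 1, 1, 1])

```text
clock: 27.45
position: [0.6323, 0.1985, 0.0024]
ee_rot: [0.001, -0.021, 1.0, 0.0]
contact_force: [0.2, -0.8, 2.2]
width: 0.0164
gripper_force: 24.7
```

Contact. Releasing, rising and moving clear.

Call:
carry_out(delta_pos=[[0, 0, 0], [0, 0, 0], [0, 0, 0], [0, 0, 0], [0, 0, -0.03], [0, 0, -0.1], [0, 0, -0.2], [0, 0, -0.32], [0, 0, -0.44], [0, -0.3, -0.44], [0, -0.6, -0.44], [0, -0.6, -0.44]], turn=[[0, 0, 0], [0, 0, 0], [0, 0, 0], [0, 0, 0], [0, 0, 0], [0, 0, 0], [0, 0, 0], [0, 0, 0], [0, 0, 0], [0, 0, 0], [0, 0, 0], [0, 0, 0]], claw=[0, 0, 0, 0, 0, 0, 0, 0, 0, 0, 0, 0])

```text
clock: 28.65
position: [0.6378, 0.0474, 0.1791]
ee_rot: [0.001, -0.022, 1.0, -0.0]
contact_force: [0.9, -0.4, -0.4]
width: 0.0426
gripper_force: 0.0
```

Call:
carry_out(delta_pos=[[0, 0, 0], [0, 0, 0], [0, 0, 0], [0, 0, 0]], turn=[[0, 0, 0], [0, 0, 0], [0, 0, 0], [0, 0, 0]], claw=[0, 0, 0, 0])

```text
clock: 29.05
position: [0.6375, 0.0499, 0.1775]
ee_rot: [0.0, -0.022, 1.0, 0.0]
contact_force: [-0.3, 0.7, -0.5]
width: 0.0425
gripper_force: 0.0
```

```bash
python3 - <<'E'
from h import *
for c in('top','side'):
    im=shot(c);W=cloud(im);print(c,{n:knob(W,p,.02,.03) for n,p in dict(kg=(.399,.19),a=(.457,.191),b=(.5145,.1933),c=(.572,.1954),d=(.63,.1974),g20=(.687,.199)).items()})
cv2.imwrite('pics/f.png',cv2.resize(im['image'][80:200,160:360],(800,480),interpolation=2)[:,:,::-1])
E
```

```text
top {'kg': None, 'a': None, 'b': None, 'c': ([0.5703, 0.1894], np.float64(0.0516), [0.008, 0.003]), 'd': ([0.629, 0.1919], np.float64(0.0434), [0.007, 0.0]), 'g20': None}
side {'kg': ([0.3986, 0.1879], np.float64(0.1058), [0.027, 0.031]), 'a': ([0.4521, 0.1929], np.float64(0.0881), [0.021, 0.024]), 'b': ([0.5129, 0.195], np.float64(0.0709), [0.016, 0.015]), 'c': ([0.5702, 0.1967], np.float64(0.0608), [0.012, 0.017]), 'd': ([0.6265, 0.1985], np.float64(0.0498), [0.011, 0.012]), 'g20': ([0.6858, 0.2006], np.float64(0.0443), [0.012, 0.01])}
```

View pics/f.png

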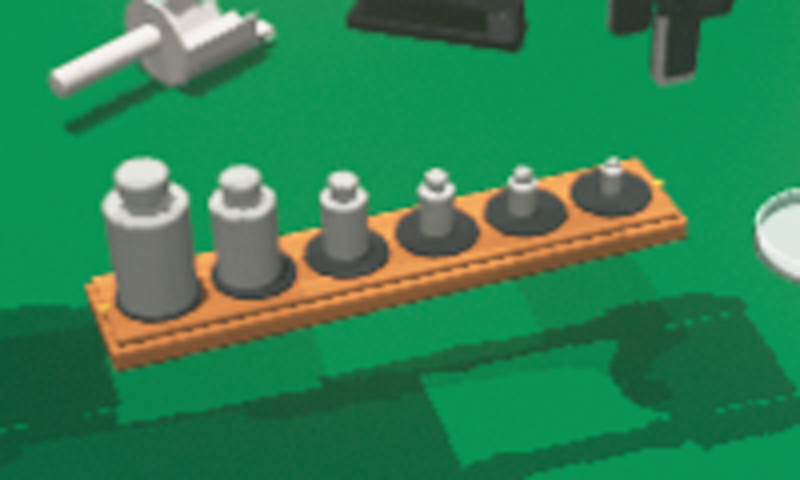

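The side crop shows all six standing upright in falling size, from kg (145,240) to g20 (612,180), each well within its pad. The gripper is clear, so I hand the job in.

```bash
python3 -c "
from rig import manip
print(manip.sign_off())"
```

```text
the job is handed in; nothing more can be done
None
```

All four weights stand upright on their pads in falling size from the 1 kg to the 20 g weight, each measured within about 5 mm of its pad's centre; the two end weights did not move, and the job was handed in about 30 s into the 120 s limit (no verdict returned).

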